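Hang a sample hanger on the weighing hook inside a drying cabinet

ROBOT

A 7-joint arm with a two-finger parallel gripper is mounted at the origin on a cart in front of the work surface, level with it; the furniture and walls round the work are solid. World frame = base frame: x ahead of the robot, y to its left, z up, the work surface at z = 0. Lengths are in m, angles in rad, forces in N, time in s.
With the tool pointing down it reaches from about 0.425 to 0.925 m from the base axis. Payload 6.8 kg.
Tool frame: the origin (TCP) lies midway between the tips of the shut fingers; the grasp point (between the pads) lies 19 mm behind it; y points along the fingers, z is the direction in which the jaws open and shut, and the axes are right-handed (so a half turn about y gives the same grasp; the last joint's range is limited). The gripper opens to 85 mm and grips with 20 to 120 N. Pads are 22 mm wide; open, the fingers measure 114 mm over their backs; the gripper's body (76 mm by 85 mm) begins 54 mm behind the grasp point. The pads swing forward as they close: fully open they stand 13 mm farther back than shut.
Start: joints at [-1.374, 0.477, 0.022, 1.555, -0.011, 1.109, -0.083], TCP at [0.203, 0.644, 0.231] pointing down, gripper open.
Joint ranges: [-2.96, 2.96], [-0.34, 2.1], [-1.41, 1.46], [0.24, 2.44], [-1.37, 4.51], [0.17, 1.92], [-2.96, 2.96]. Speed limits (rad/s): [2.39, 2.39, 3.14, 3.14, 3.14, 3.14, 3.14].

INTERFACE

Orientations are given as a unit quaternion [w, x, y, z].
In Python, from station import bot gives the robot as it stands. The module is installed in compiled form; this text tells all that it offers.
- The arm moves only by the shell command python3 -m crank 'ROWS' [FORCE]. ROWS is JSON, a list of rows, each an object with "linear": the shift along the tool's x, y, z in m, a list of three; "dr": the turn, a rotation vector about the tool's x, y, z in degrees, a list of three; "hand": the gripper command: -1 is shut, 1 is fully open, values between are in proportion. A call has 1 to 10 rows; each row is the pose to reach, as a shift and turn from the pose commanded when the call began, along the tool's axes at that moment; what a row does not reach only later rows make up. A row lasts 1/12 s, in which the tool goes at most 41.7 mm and 7.16 degrees, less where a joint would pass 70% of its speed; a pose out of reach is approached as far as the arm can. A call with a gripper value outside its range is refused whole. The fingers move at their own pace and stop on an object; FORCE is the grip in N (left out, the last holds). Time passes only in rows, so rows that repeat a pose let the fingers close. It gives the time, the measured TCP pose, the force and the opening at its end, in the units of the state.
- bot.get_obs(): the state, without advancing time (a new reading comes with each control period).
- bot.read_camera(name): name is "scene" or "top" or "wrist"; returns the picture (420x560x3 uint8, blue, green, red); there is no depth.
- bot.camera_params(name): a dict with "K" (3x3 intrinsics, pixels), "R" (3x3) and "t" (3): a world point X has camera coordinates R X + t; the wrist camera has in their place "hand_eye" (4x4, takes a point from camera to tool coordinates, whose origin is the TCP and whose axes are the tool frame's). Camera axes: x right, y down, z forward; pixel columns grow to the right and rows downward; lengths in m; the calibration is good to about 2 mm. A picture is of the moment at which its call begins: read the wrist's pose just before it. camera_params takes no time and is no camera call.
- bot.hand_in(): hands the job in, once; it reports no verdict.
Trained networks look in the newest picture that a camera, given by its name, has taken for a name from the list of things; names that differ only in an ending like _2 or _b are one class to them, and where a whole thing is asked for, a point or a joint stands for the part that bears it (a point fixed in the world has none). Each returns a list of dicts, best first, with "score" (0 to 1); they miss things now and then, are a little off and sometimes report something else, mostly with a low value. They report only what shows in the picture. A call takes as long as a camera call. They do not tell look-alikes from the thing itself.
- bot.search_frame(camera, target): "extent" ([left, top, right, bottom] in pixels, round what is visible of it).
- bot.cut_out(camera, target): "pixels" (420x560 bool, what is visible of it) and "extent" ([left, top, right, bottom] in pixels, round what is visible of it).
- bot.place_of(camera, target): "xy" ([column, row] in pixels: a listed point, or the origin of a listed thing).
The state is a dict: "t": time; "q": joint angles; "joint_vel": joint speeds; "joint_torque": joint torques, N m; "eef_pos": TCP position; "tool_rot": TCP orientation; "contact_force": force on the tool from outside, world axes, zero at the start; "torque": the same for the moment, N m; "gripper_width": opening from 0.0 (shut) to 1.0 (fully open).
Only numpy, scipy, OpenCV 4.12 (cv2) and the standard library are available. Lean on these libraries where they do the work, as an engineer would, in place of code of your own. Each camera call takes 0.05 s, during which the arm holds its last target. There are 200 camera calls.

TASK

Hang the standing sample hanger on the sprung weighing hook inside the small drying cabinet: bring it down through the port in the cabinet's top without touching the port's frame, and press its cross bar gently down past the hook's spring latch until it is caught. Give it a light tug upward to check that it is caught, then let go so that it hangs freely from the hook, closed in by the latch. The weighing hook is delicate, so do not overload it, and leave the glassware standing about undisturbed.

Things in the scene. Friction and masses are not known exactly. Their poses are not given: they have to be found in the camera images.
- hanger: Sample hanger, 0.25 kg, standing upright. From below: round aluminium can, 40 mm diameter, 22 mm high; two upright 5 mm wires, 25 mm apart inside, joined by a cross bar and meeting above in an 8 mm stem; black square grip, top at 195 mm. Origin: centre of the underside; z up the stem; y along the cross bar; x is the direction one looks between the wires (front and back alike).
- hanger_grip (a point): Centre of the hanger's black grip, which is 14 mm (x) by 12 mm (y) by 34 mm high; 178 mm above the hanger's underside.
- hanger_bar (a point): Middle of the hanger's cross bar, on the bar's axis, 76 mm above its underside. The eye below it is open from the can's top (22 mm) to the bar's lower side (73.5 mm); its upright wires stand at y = +-15 mm and go on above the bar to 114 mm, where they bend together to the stem; the window above the bar leaves room for the latch.
- cabinet: Small drying cabinet, fixed: white sides and back, clear front pane, 132 mm (x) by 140 mm (y), 158 mm high with its steel top. Origin: centre of its underside; z up; +x points from the clear front to the back wall. Walls 5 mm, inner floor 8 mm above the bench.
- port_frame: Flat steel top of the cabinet, 8 mm thick, from 150 to 158 mm above the bench; same origin and axes as the cabinet. The port is an opening in it, 85 by 60 mm: x from -48 to +37 mm, y from -30 to +30 mm. Neither hanger nor gripper may touch it.
- port (a point): Centre of the port at the level of the top face (158 mm above the bench).
- hook_mid (a point): Where the axis of a fully seated cross bar lies if the hook is set at mid height: cabinet x = +20, y = 0, z = 110 mm. The hook's true height is not measured: it is up to 10 mm above or below this, different each time; x and y are true. The dark steel hook comes from the back wall, 12 mm wide; its arm lies from 2.5 to 7.5 mm below the seated bar's axis, its shank 15 mm behind (+x).
- hook_tip (a point): Top of the hook's upturned tip, at mid height (true height up to 10 mm off, as for hook_mid): 10.5 mm above and 8.5 mm in front (-x) of the seat; the tip is 5 mm thick. The eye is passed over the tip from the front, moving to +x, with the bar's axis at least 14 mm above the true seat and the can's top below the arm; in front of the tip there is room to bring the can down.
- hook_latch (a point): Hinge of the steel spring latch, at mid height (true height as for hook_mid): 26 mm above, 10 mm behind the seat. The latch slopes forward and down to end behind the tip, 9 mm above the seat. A bar lowered over the seat meets it some 19 mm above the seat, pushes it back, and is caught once under about 5 mm. Entry works from 4 mm before to 3 mm behind the seat.
- hook (a joint): Vertical deflection of the sprung weighing hook in m: 0 unloaded, positive pressed down, negative pulled up; 4 N per mm. More than 4 mm down (16 N) or 3 mm up (12 N) is an overload.
- latch (a joint): Angle of the hook's latch in rad: 0 closed, growing as it is pushed back; the bar passes at about 0.2 to 0.6. A spring closes it; passing takes some 6 to 10 N down on the bar, more than the hanger's weight, and then the bar rests on the arm. Pulled up, a caught bar moves 5 to 10 mm freely before the latch holds it.
- beaker: Glass beaker, 72 mm diameter, 92 mm high, standing behind the work; origin at the centre of its underside. Leave it alone.
- jar: Sample jar with a screw lid, 63 mm diameter, 72 mm high; origin at the centre of its underside. Leave it alone.
- small_beaker: Smaller glass beaker, 58 mm diameter, 78 mm high, to the left; origin at the centre of its underside. Leave it alone.
There are look-alikes about, which are no part of the job. Of the things like the hanger, leave any that is blue; of the rest the larger one is meant.

How it is judged:
On the way, in this order (a step that is already met when the one before it is completed fails the run):
1. the latch has been pushed open by the bar (more than 0.18 rad), pressing the hook down (value of joint latch above 0.18 rad and horizontal distance between hanger_bar and hook_mid below 0.012 m), for 0.02 s.
2. the latch has closed above the bar (under 0.06 rad) and a tug on the caught hanger has pulled the hook up by at least 0.5 mm (2 N) (value of joint latch below 0.06 rad and value of joint hook below -0.0005 m and horizontal distance between hanger_bar and hook_mid below 0.015 m and z of hanger_bar in the frame of hook_mid below 0.03 m), for 0.1 s.
At the end, for the whole second after the job is handed in: The hanger hangs from the hook alone: hook pressed down over 0.3 mm, latch closed (under 0.06 rad), bar within 15 mm horizontally of the hook's middle and at most 13 mm above mid height, cabinet and frame not touched, upright within 0.25 rad, at rest (under 40 mm/s) (value of joint hook above 0.0003 m and value of joint latch below 0.06 rad and horizontal distance between hanger_bar and hook_mid below 0.015 m and z of hanger_bar in the frame of hook_mid below 0.013 m and contact force between hanger and cabinet below 0.1 N and angle between hanger's own z axis and vertical below 0.25 rad and linear speed of hanger below 0.04 m/s).
It fails at once if the port's frame is touched (over 0.5 N) by the hanger or the robot (contact force between port_frame and anything else above 0.5 N).
It fails at once if the hook is overloaded: pressed down by more than 4 mm (16 N) or pulled up by more than 3 mm (12 N) (value of joint hook above 0.004 m or value of joint hook below -0.003 m).
It fails at once if a bystander (beaker, jar, small beaker) is moved by more than 15 mm (distance of any of beaker, jar, small_beaker from where it was at the start of the episode above 0.015 m).
It also fails if it takes over 72 s, if anything falls off the work surface, if the arm or the gripper's body presses on something with over 40 N, if the wrist force passes 120 N, or if a joint passes its speed limit or range.

## Working session

There is one attempt and no reset: what is moved stays moved. The work goes in short steps, Python scripts to look and compute and a shell command to move; the robot and the scene stay as the last step left them, time stands still between calls to the robot, and variables do not carry over. Pictures are saved under pics/ and viewed, about 8 in all and at most 12, crops included, and the job is handed in when it is done.

```bash
mkdir -p pics; cat > h.py <<'E'
import numpy as np, cv2
from station import bot
from scipy.spatial.transform import Rotation as R
def cam(name):
    p=bot.camera_params(name)
    if name!='wrist': return np.array(p['K']),np.array(p['R']),np.array(p['t'])
    o=bot.get_obs(); q=o['tool_rot']; T=np.eye(4); T[:3,:3]=R.from_quat([q[1],q[2],q[3],q[0]]).as_matrix(); T[:3,3]=o['eef_pos']
    M=np.linalg.inv(T@np.array(p['hand_eye'])); return np.array(p['K']),M[:3,:3],M[:3,3]
def proj(c,X):
    K,r,t=c; v=K@(r@np.array(X)+t); return v[:2]/v[2]
def ray(c,px):
    K,r,t=c; d=r.T@np.linalg.inv(K)@np.array([px[0],px[1],1]); return -r.T@t,d/np.linalg.norm(d)
def onz(c,px,z):
    o,d=ray(c,px); return o+d*(z-o[2])/d[2]
def tri(cs,pxs):
    A=0;b=0;L=[]
    for c,p in zip(cs,pxs):
        o,d=ray(c,p); P=np.eye(3)-np.outer(d,d); A=A+P; b=b+P@o; L.append((o,P))
    X=np.linalg.solve(A,b); return X,[round(1000*np.linalg.norm(P@(X-o)),1) for o,P in L]
E
python3 - <<'E'
from h import *
np.set_printoptions(precision=4,suppress=True)
o=bot.get_obs(); print({k:np.round(v,3) for k,v in o.items()})
a=bot.read_camera('scene'); b=bot.read_camera('top')
cv2.imwrite('pics/a.png',a); cv2.imwrite('pics/b.png',b)
for n in('scene','top'):
    c=cam(n); print(n,'campos',-c[1].T@c[2],c[0][0,0])
    for t in['hanger','hanger_grip','hanger_bar','cabinet','port','hook_mid','hook_tip','hook_latch','beaker','jar','small_beaker']:
        print(t,[(np.round(d['xy']),round(d['score'],2)) for d in bot.place_of(n,t)])
print(bot.camera_params('wrist'))
E
```

```text
{'t': np.float64(0.0), 'q': array([-1.374,  0.478,  0.022,  1.556, -0.012,  1.109, -0.083]), 'joint_vel': array([-0.002, -0.001,  0.001,  0.   ,  0.   , -0.001, -0.   ]), 'joint_torque': array([ -0.001, -59.644,   1.608, -28.119,   0.012,   0.009,   0.   ]), 'eef_pos': array([0.202, 0.643, 0.23 ]), 'tool_rot': array([-0.698,  0.7  , -0.107,  0.107]), 'contact_force': array([-0.461,  0.806,  0.128]), 'torque': array([0.014, 0.005, 0.021]), 'gripper_width': np.float64(0.998)}
scene campos [ 0.1087 -0.7813  0.66  ] 389.77686981163174
hanger [(array([329., 354.]), 0.95), (array([309., 333.]), 0.74), (array([334., 323.]), 0.67)]
hanger_grip [(array([330., 288.]), 0.88), (array([308., 290.]), 0.84), (array([341., 256.]), 0.56)]
hanger_bar [(array([326., 330.]), 0.88), (array([338., 293.]), 0.86)]
cabinet [(array([274., 236.]), 0.7)]
port [(array([275., 188.]), 0.86)]
hook_mid [(array([282., 204.]), 0.86)]
hook_tip [(array([338., 292.]), 0.65), (array([278., 198.]), 0.64)]
hook_latch [(array([286., 192.]), 0.93)]
beaker [(array([340., 266.]), 0.58)]
jar [(array([356., 291.]), 0.65), (array(
[... 419 characters left out ...]
array([254., 205.]), 0.97)]
port [(array([377., 228.]), 0.71), (array([255., 199.]), 0.61)]
hook_mid [(array([252., 190.]), 0.89), (array([325., 180.]), 0.51)]
hook_tip [(array([253., 194.]), 0.74)]
hook_latch [(array([254., 187.]), 0.58)]
beaker [(array([326., 184.]), 0.71)]
jar [(array([362., 195.]), 0.7)]
small_beaker [(array([180., 242.]), 0.81), (array([254., 190.]), 0.16)]
{'K': array([[322.6919,   0.    , 279.4086],
       [  0.    , 322.6919, 211.4495],
       [  0.    ,   0.    ,   1.    ]]), 'hand_eye': array([[-0.0001,  0.9443,  0.3291, -0.0845],
       [-0.0005, -0.3291,  0.9443, -0.142 ],
       [ 1.    , -0.0001,  0.0005,  0.0005],
       [ 0.    ,  0.    ,  0.    ,  1.    ]])}
```

```bash
python3 - <<'E'
from h import *
a=cv2.imread('pics/a.png');b=cv2.imread('pics/b.png')
A=cv2.resize(a[160:400,190:420],None,fx=2.2,fy=2.2,interpolation=3)[:,:]
cv2.imwrite('pics/a2.png',cv2.resize(a[150:390,170:430],None,fx=2.3,fy=2.3,interpolation=3))
cv2.imwrite('pics/b2.png',cv2.resize(b[150:300,150:450],None,fx=2.6,fy=2.6,interpolation=3))
np.set_printoptions(precision=3,suppress=True)
s,t=cam('scene'),cam('top')
for n,p,q in[('port',(275,188),(255,199)),('hook',(282,204),(252,190)),('gripA',(330,288),(416,248)),('gripB',(330,288),(387,245)),('gripC',(308,290),(387,245)),('gripC2',(341,256),(384,216)),('hA',(329,354),(400,255)),('cab',(274,236),(254,205)),('hB',(309,333),(379,252)),('hC',(334,323),(379,228)),('sb',(215,215),(180,242)),('jar',(356,291),(362,195)),('bk',(340,266),(326,184))]: print(n,*tri([s,t],[p,q]))
E
```

```text
port [0.585 0.096 0.161] [np.float64(2.8), np.float64(2.8)]
hook [0.621 0.112 0.092] [np.float64(1.8), np.float64(1.8)]
gripA [ 0.452 -0.348  0.181] [np.float64(1.3), np.float64(1.3)]
gripB [ 0.479 -0.289  0.121] [np.float64(17.3), np.float64(17.3)]
gripC [ 0.459 -0.278  0.122] [np.float64(5.1), np.float64(5.1)]
gripC2 [ 0.542 -0.265  0.165] [np.float64(1.9), np.float64(1.9)]
hA [ 0.452 -0.348  0.003] [np.float64(6.9), np.float64(6.9)]
cab [ 0.592  0.112 -0.013] [np.float64(4.2), np.float64(4.2)]
hB [ 0.454 -0.28   0.001] [np.float64(0.9), np.float64(0.9)]
hC [ 0.527 -0.281 -0.006] [np.float64(2.7), np.float64(2.7)]
sb [ 0.478  0.336 -0.015] [np.float64(3.1), np.float64(3.1)]
jar [ 0.632 -0.229  0.   ] [np.float64(0.7), np.float64(0.7)]
bk [ 0.668 -0.116 -0.011] [np.float64(0.1), np.float64(0.1)]
```

View pics/a2.png

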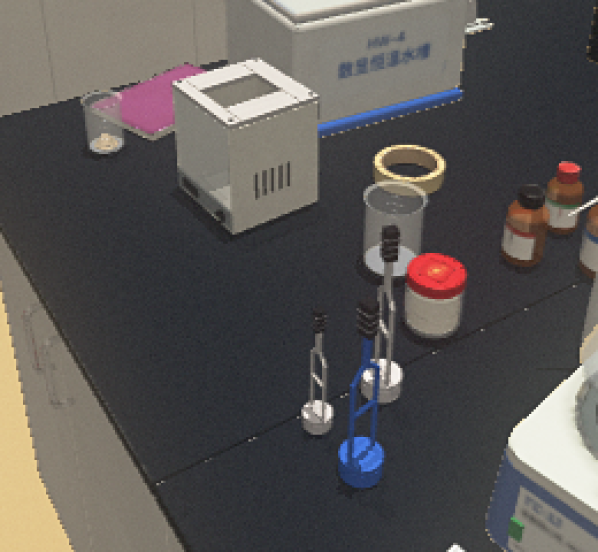

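View pics/b2.png

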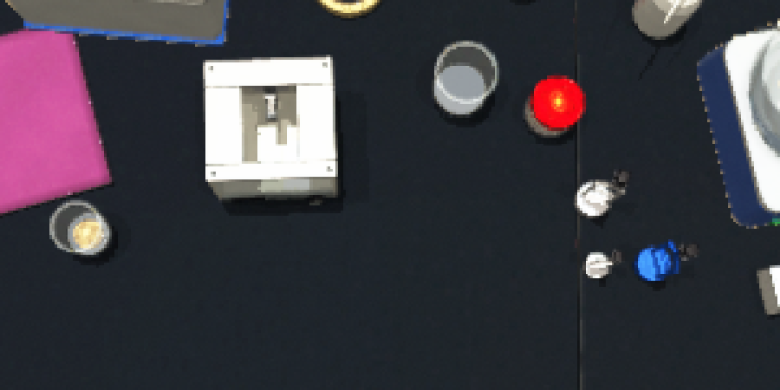

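Candidates: blue hanger at scene (329,354), which is ruled out; small silver at (309,333); large silver at (334,323), top view (379,228). I choose the large silver one, at about world (0.53,-0.275).

```bash
cat >> h.py <<'E'
def tool():
    o=bot.get_obs(); q=o['tool_rot']; return np.array(o['eef_pos']),R.from_quat([q[1],q[2],q[3],q[0]]).as_matrix()
def rel(X):
    p,M=tool(); return np.round(M.T@(np.array(X)-p),4)
E
python3 - <<'E'
from h import *
np.set_printoptions(precision=3,suppress=True)
p,M=tool(); print(p,M)
print(rel([.45,.35,.33]),rel([.5,.05,.33]),rel([.475,-.23,.36]))
# cabinet top corners in top view
b=cv2.imread('pics/b.png'); t=cam('top')
for px in[(205,60),(333,57),(337,180),(207,180)]: print(onz(t,(px[0]/2.6+150,px[1]/2.6+150),.158))
E
```

```text
[0.203 0.644 0.231] [[ 0.954 -0.     0.3  ]
 [-0.3   -0.     0.954]
 [-0.    -1.    -0.   ]]
[ 0.324 -0.099 -0.206] [ 0.462 -0.099 -0.477] [ 0.522 -0.129 -0.752]
[0.656 0.174 0.158]
[0.662 0.034 0.158]
[0.526 0.027 0.158]
[0.524 0.167 0.158]
```

```bash
python3 -m crank '[{"linear":[0.324,-0.1,-0.206],"dr":[0,-17.4,0],"hand":0.5},{"linear":[0.324,-0.1,-0.206],"dr":[0,-17.4,0],"hand":0.5},{"linear":[0.324,-0.1,-0.206],"dr":[0,-17.4,0],"hand":0.5},{"linear":[0.324,-0.1,-0.206],"dr":[0,-17.4,0],"hand":0.5},{"linear":[0.324,-0.1,-0.206],"dr":[0,-17.4,0],"hand":0.5},{"linear":[0.324,-0.1,-0.206],"dr":[0,-17.4,0],"hand":0.5},{"linear":[0.324,-0.1,-0.206],"dr":[0,-17.4,0],"hand":0.5},{"linear":[0.324,-0.1,-0.206],"dr":[0,-17.4,0],"hand":0.5},{"linear":[0.324,-0.1,-0.206],"dr":[0,-17.4,0],"hand":0.5},{"linear":[0.324,-0.1,-0.206],"dr":[0,-17.4,0],"hand":0.5}]'
python3 -c "
from h import *
np.set_printoptions(precision=3,suppress=True)
print(tool(),rel([.5,.1,.36]),rel([.505,-.27,.36]))"
```

```text
t: 2.03
eef_pos: [0.4538, 0.3453, 0.3331]
tool_rot: [-0.707, 0.707, -0.002, 0.004]
contact_force: [0.5, 0.2, 0.3]
gripper_width: 0.744
(array([0.454, 0.345, 0.333]), array([[ 1.   ,  0.003,  0.007],
       [-0.007, -0.   ,  1.   ],
       [ 0.003, -1.   , -0.   ]])) [ 0.048 -0.027 -0.245] [ 0.056 -0.027 -0.615]
```

```bash
python3 -m crank '[{"linear":[0.03,-0.027,-0.245],"dr":[0,0,0],"hand":0},{"linear":[0.03,-0.027,-0.245],"dr":[0,0,0],"hand":0},{"linear":[0.03,-0.027,-0.245],"dr":[0,0,0],"hand":0},{"linear":[0.03,-0.027,-0.245],"dr":[0,0,0],"hand":0},{"linear":[0.03,-0.027,-0.245],"dr":[0,0,0],"hand":0},{"linear":[0.03,-0.027,-0.245],"dr":[0,0,0],"hand":0},{"linear":[0.03,-0.027,-0.245],"dr":[0,0,0],"hand":0},{"linear":[0.03,-0.027,-0.245],"dr":[0,0,0],"hand":0}]'
python3 - <<'E'
from h import *
np.set_printoptions(precision=3,suppress=True)
c=cam('wrist'); im=bot.read_camera('wrist'); cv2.imwrite('pics/w1.png',im); np.savez('w1.npz',K=c[0],R=c[1],t=c[2])
print(tool()[0], rel([.505,-.27,.36]))
for n in['port','cabinet','hook_mid','hook_tip','hook_latch']:
    print(n,[(np.round(d['xy'],1),round(d['score'],2)) for d in bot.place_of('wrist',n)])
E
```

```text
t: 2.7
eef_pos: [0.48, 0.1025, 0.359]
tool_rot: [0.707, -0.707, 0.002, -0.003]
contact_force: [-0.5, 1.3, -0.1]
gripper_width: 0.502
[0.48  0.105 0.359] [ 0.026 -0.002 -0.375]
port [(array([279.5, 266.9]), 0.82)]
cabinet [(array([279.5, 220.2]), 0.94)]
hook_mid [(array([278.5, 266.7]), 0.81), (array([ 45.4, 189. ]), 0.73)]
hook_tip [(array([280.7, 266.5]), 0.72)]
hook_latch [(array([280.8, 281.7]), 0.63)]
```

View pics/w1.png

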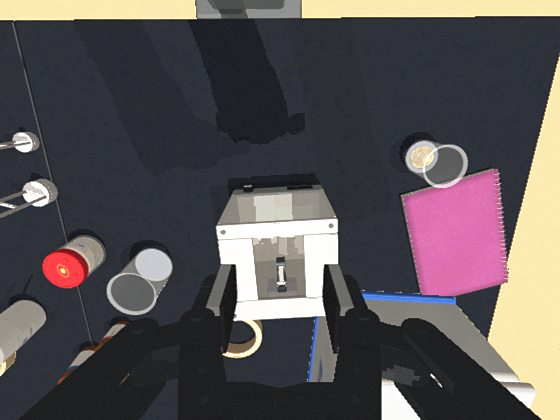

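The wrist view shows the cabinet top with the port centred at about (280,266) and the hook at (281,275). The jar, beaker and two silver hangers are at the left.

```bash
python3 -m crank '[{"linear":[0.026,-0.002,-0.365],"dr":[0,0,0],"hand":0},{"linear":[0.026,-0.002,-0.365],"dr":[0,0,0],"hand":0},{"linear":[0.026,-0.002,-0.365],"dr":[0,0,0],"hand":0},{"linear":[0.026,-0.002,-0.365],"dr":[0,0,0],"hand":0},{"linear":[0.026,-0.002,-0.365],"dr":[0,0,0],"hand":0},{"linear":[0.026,-0.002,-0.365],"dr":[0,0,0],"hand":0},{"linear":[0.026,-0.002,-0.365],"dr":[0,0,0],"hand":0},{"linear":[0.026,-0.002,-0.365],"dr":[0,0,0],"hand":0},{"linear":[0.026,-0.002,-0.365],"dr":[0,0,0],"hand":0},{"linear":[0.026,-0.002,-0.365],"dr":[0,0,0],"hand":0}]'
python3 - <<'E'
from h import *
np.set_printoptions(precision=3,suppress=True)
c=cam('wrist'); im=bot.read_camera('wrist'); cv2.imwrite('pics/w2.png',im); np.savez('w2.npz',K=c[0],R=c[1],t=c[2])
print(tool()[0])
for n in['hanger','hanger_grip','hanger_bar']:
    print(n,[(np.round(d['xy'],1),round(d['score'],2)) for d in bot.place_of('wrist',n)])
z=np.load('w1.npz'); c1=(z['K'],z['R'],z['t']); print(c1[1].T@-c1[2])
for px in[(217,225),(338,222),(253,237),(305,235),(256,297),(304,293),(279.5,266.9)]: print(px,onz(c1,px,.158))
print('hook',onz(c1,(278.5,266.7),.11), tri([c1,cam('scene'),cam('top')],[(278.5,266.7),(282,204),(252,190)]))
print('latch', tri([c1,cam('scene'),cam('top')],[(280.8,281.7),(286,192),(254,187)]))
print('tip', tri([c1,cam('scene'),cam('top')],[(280.7,266.5),(278,198),(253,194)]))
print('port', tri([c1,cam('scene'),cam('top')],[(279.5,266.9),(275,188),(255,199)]))
E
```

```text
t: 3.83
eef_pos: [0.5038, -0.2668, 0.3603]
tool_rot: [-0.706, 0.709, -0.003, 0.003]
contact_force: [-0.1, 0.5, 0.6]
gripper_width: 0.502
[ 0.505 -0.263  0.36 ]
hanger [(array([228., 126.]), 0.69), (array([274.1, 174.4]), 0.67), (array([266.6, 121.2]), 0.63)]
hanger_grip [(array([202.7, 138.4]), 0.92), (array([274.6, 210.9]), 0.86), (array([268.7, 132.6]), 0.83)]
hanger_bar [(array([219.7, 130. ]), 0.88), (array([273.3, 186.6]), 0.66), (array([273.1, 124.4]), 0.66)]
[0.395 0.103 0.501]
(217, 225) [0.531 0.032 0.158]
(338, 222) [0.529 0.17  0.158]
(253, 237) [0.547 0.072 0.158]
(305, 235) [0.545 0.132 0.158]
(256, 297) [0.628 0.073 0.158]
(304, 293) [0.622 0.133 0.158]
(279.5, 266.9) [0.586 0.103 0.158]
hook [0.612 0.101 0.11 ] (array([0.619, 0.106, 0.096]), [np.float64(5.4), np.float64(3.3), np.float64(5.0)])
latch (array([0.624, 0.103, 0.133]), [np.float64(2.5), np.float64(3.8), np.float64(1.5)])
tip (array([0.604, 0.105, 0.121]), [np.float64(2.0), np.float64(2.2), np.float64(0.8)])
port (array([0.586, 0.099, 0.159]), [np.float64(3.2), np.float64(3.5), np.float64(3.6)])
```

View pics/w2.png

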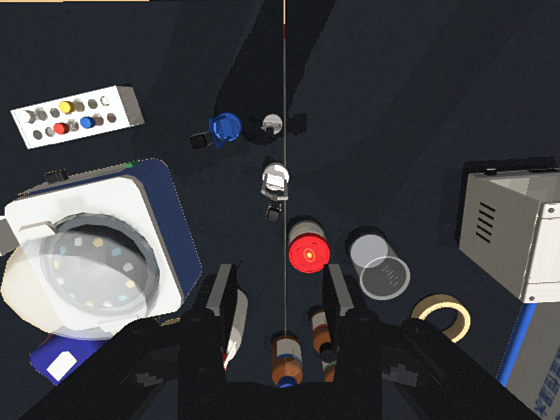

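The large silver hanger stands at wrist (275,185), grip at (274,211), with the blue one at (228,126) and the small one at (270,122). I take a close crop to confirm it and get its yaw.

```bash
python3 - <<'E'
from h import *
np.set_printoptions(precision=4,suppress=True)
im=cv2.imread('pics/w2.png'); a=cv2.imread('pics/a.png')
A=cv2.resize(im[150:230,240:310],(525,600),interpolation=cv2.INTER_CUBIC)
B=cv2.resize(a[240:335,315:355],(252,600),interpolation=cv2.INTER_CUBIC)
cv2.imwrite('pics/c1.png',np.hstack([A,B]))
z=np.load('w2.npz'); c=(z['K'],z['R'],z['t']);s,t=cam('scene'),cam('top')
print('grip',tri([c,s,t],[(274.6,210.9),(341,256),(384,216)]))
print('bar',tri([c,s,t],[(273.3,186.6),(338,293),(383,224)]))
print('base',tri([c,s,t],[(274.1,174.4),(334,323),(379,228)]))
print('small grip',tri([c,s],[(268.7,132.6),(308,290)]))
E
```

```text
grip (array([ 0.5389, -0.2685,  0.1667]), [np.float64(5.2), np.float64(2.7), np.float64(4.5)])
bar (array([ 0.531 , -0.2775,  0.0783]), [np.float64(1.6), np.float64(1.0), np.float64(1.4)])
base (array([ 0.5297, -0.2791, -0.0077]), [np.float64(4.7), np.float64(4.1), np.float64(3.6)])
small grip (array([ 0.4542, -0.2784,  0.123 ]), [np.float64(1.6), np.float64(1.6)])
```

View pics/c1.png

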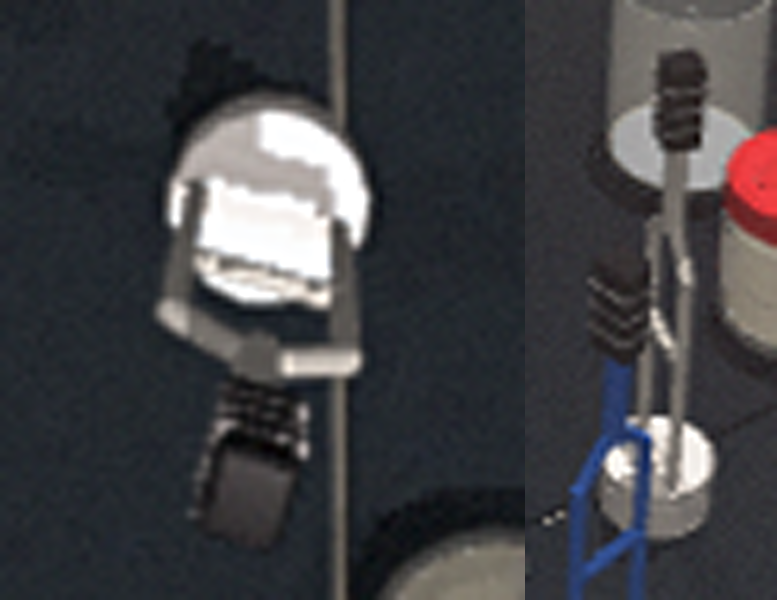

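```bash
python3 - <<'E'
from h import *
np.set_printoptions(precision=4,suppress=True)
z=np.load('w2.npz'); c=(z['K'],z['R'],z['t'])
P=[onz(c,(240+x/7.5,150+y/7.5),h) for x,y,h in[(170,313,.114),(352,362,.114),(252,490,.195),(193,185,.022),(340,228,.022)]]
for p in P: print(p)
for i,j in((0,1),(3,4)):
    d=P[j]-P[i]; print(np.linalg.norm(d), np.degrees(np.arctan2(d[1],d[0])), (P[i]+P[j])/2)
# can ellipse top centre
print(onz(c,(240+268/7.5,150+205/7.5),.022))
E
```

```text
[ 0.5285 -0.2884  0.114 ]
[ 0.5372 -0.2582  0.114 ]
[ 0.5306 -0.2731  0.195 ]
[ 0.5275 -0.2886  0.022 ]
[ 0.5366 -0.2589  0.022 ]
0.03150820527143666 73.87765947064565 [ 0.5328 -0.2733  0.114 ]
0.03106553663008075 72.87784385913186 [ 0.532  -0.2738  0.022 ]
[ 0.5317 -0.2735  0.022 ]
```

```bash
python3 -m crank '[{"linear":[0.026,0.07,-0.010],"dr":[0,16.2,0],"hand":0},{"linear":[0.026,0.10,-0.010],"dr":[0,16.2,0],"hand":0},{"linear":[0.026,0.10,-0.010],"dr":[0,16.2,0],"hand":0},{"linear":[0.026,0.10,-0.010],"dr":[0,16.2,0],"hand":0},{"linear":[0.026,0.10,-0.010],"dr":[0,16.2,0],"hand":0},{"linear":[0.026,0.10,-0.010],"dr":[0,16.2,0],"hand":0}]'
python3 - <<'E'
from h import *
np.set_printoptions(precision=4,suppress=True)
c=cam('wrist'); im=bot.read_camera('wrist'); cv2.imwrite('pics/w3.png',im)
p,M=tool();print(p,M, rel([.531,-.2735,.16]))
d=[(np.round(d['xy'],1),round(d['score'],2)) for d in bot.place_of('wrist','hanger_grip')];print(d)
for x,s in d: print(onz(c,x,.178))
print(proj(c,[.531,-.2735,.178]))
E
```

```text
t: 4.53
eef_pos: [0.532, -0.2694, 0.262]
tool_rot: [-0.7, 0.7, -0.098, 0.1]
contact_force: [0.1, 0.3, 0.3]
gripper_width: 0.502
[ 0.5321 -0.2699  0.2625] [[ 0.9606  0.0032  0.2781]
 [-0.2781 -0.0007  0.9606]
 [ 0.0033 -1.      0.0003]] [-0.0004  0.1025 -0.0038]
[(array([243.5, 113.9]), 0.93), (array([275.5, 219.3]), 0.91), (array([144.8, 148. ]), 0.85)]
[ 0.4536 -0.2712  0.178 ]
[ 0.532  -0.2718  0.178 ]
[ 0.4561 -0.3441  0.178 ]
[272.9574 218.6324]
```

```bash
python3 -m crank '[{"linear":[-0.0005,0.035,-0.003],"dr":[0,0,0],"hand":0},{"linear":[-0.0005,0.07,-0.003],"dr":[0,0,0],"hand":0},{"linear":[-0.0005,0.1025,-0.003],"dr":[0,0,0],"hand":0},{"linear":[-0.0005,0.1025,-0.003],"dr":[0,0,0],"hand":0},{"linear":[-0.0005,0.1025,-0.003],"dr":[0,0,0],"hand":-1},{"linear":[-0.0005,0.1025,-0.003],"dr":[0,0,0],"hand":-1},{"linear":[-0.0005,0.1025,-0.003],"dr":[0,0,0],"hand":-1},{"linear":[-0.0005,0.1025,-0.003],"dr":[0,0,0],"hand":-1},{"linear":[-0.0005,0.1025,-0.003],"dr":[0,0,0],"hand":-1},{"linear":[-0.0005,0.1025,-0.003],"dr":[0,0,0],"hand":-1}]' 60
python3 - <<'E'
from h import *
np.set_printoptions(precision=4,suppress=True)
c=cam('wrist'); im=bot.read_camera('wrist'); cv2.imwrite('pics/w4.png',im[100:400,130:430])
print(tool()[0],bot.get_obs()['contact_force'])
E
```

```text
t: 5.47
eef_pos: [0.5316, -0.2738, 0.1607]
tool_rot: [-0.7, 0.7, -0.098, 0.102]
contact_force: [-0.1, 0.3, 9.2]
gripper_width: 0.133
[ 0.5317 -0.2739  0.1608] [-0.0442 -0.0264  8.163 ]
```

```bash
python3 -m crank '[{"linear":[0,-0.03,0],"dr":[0,0,0],"hand":-1},{"linear":[0,-0.07,0],"dr":[0,0,0],"hand":-1},{"linear":[0,-0.11,0],"dr":[0,0,0],"hand":-1},{"linear":[0,-0.15,0],"dr":[0,0,0],"hand":-1},{"linear":[0,-0.19,0],"dr":[0,0,0],"hand":-1},{"linear":[0,-0.21,0],"dr":[0,0,0],"hand":-1},{"linear":[0,-0.21,0],"dr":[0,0,0],"hand":-1}]'
python3 - <<'E'
from h import *
np.set_printoptions(precision=4,suppress=True)
c=cam('wrist'); im=bot.read_camera('wrist'); cv2.imwrite('pics/w5.png',im)
p,M=tool();print(p,M,bot.get_obs()['contact_force'])
for n in['hanger','hanger_grip','hanger_bar']:
    print(n,[(np.round(d['xy'],1),round(d['score'],2)) for d in bot.place_of('wrist',n)])
print(rel([.548,.1,.37]))
print(bot.camera_params('scene')['K'])
E
```

```text
t: 6.1
eef_pos: [0.5315, -0.2743, 0.3744]
tool_rot: [-0.699, 0.7, -0.096, 0.104]
contact_force: [-0.5, -0.6, -2.6]
gripper_width: 0.129
[ 0.5306 -0.2734  0.3711] [[ 0.9599  0.0059  0.2802]
 [-0.2802 -0.0013  0.9599]
 [ 0.006  -1.      0.0004]] [ 0.6372 -0.6741 -4.1977]
hanger [(array([220.8, 116.6]), 0.92), (array([254.5, 103.2]), 0.78), (array([278.2, 191.3]), 0.69), (array([325.2, 205. ]), 0.6)]
hanger_grip [(array([255.8, 106.2]), 0.9), (array([280.4, 297.1]), 0.77), (array([192.3, 130.7]), 0.65)]
hanger_bar [(array([210.2, 119.4]), 0.75), (array([278. , 218.5]), 0.69), (array([261.4, 101.2]), 0.57)]
[-0.0858 -0.0033  0.3624]
[[389.7769   0.     285.6975]
 [  0.     389.7769 208.4692]
 [  0.       0.       1.    ]]
```

View pics/w5.png

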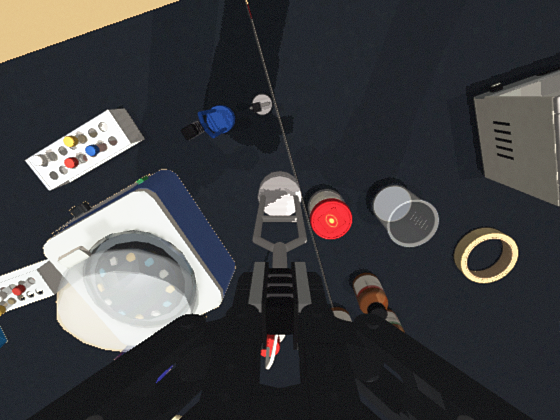

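The hanger is held upright in the grip (grip at about (280,290), can at (279,190)). I'll carry it to a lookout in front of the cabinet and measure the port again.

```bash
python3 -m crank '[{"linear":[-0.163,-0.01,0.3415],"dr":[0,-18.3,0],"hand":-1},{"linear":[-0.163,-0.01,0.3415],"dr":[0,-18.3,0],"hand":-1},{"linear":[-0.163,-0.01,0.3415],"dr":[0,-18.3,0],"hand":-1},{"linear":[-0.163,-0.01,0.3415],"dr":[0,-18.3,0],"hand":-1},{"linear":[-0.163,-0.01,0.3415],"dr":[0,-18.3,0],"hand":-1},{"linear":[-0.163,-0.01,0.3415],"dr":[0,-18.3,0],"hand":-1},{"linear":[-0.163,-0.01,0.3415],"dr":[0,-18.3,0],"hand":-1},{"linear":[-0.163,-0.01,0.3415],"dr":[0,-18.3,0],"hand":-1},{"linear":[-0.163,-0.01,0.3415],"dr":[0,-18.3,0],"hand":-1},{"linear":[-0.163,-0.01,0.3415],"dr":[0,-18.3,0],"hand":-1}]'
python3 -m crank '[{"linear":[0,0,0],"dr":[0,0,0],"hand":-1},{"linear":[0,0,0],"dr":[0,0,0],"hand":-1},{"linear":[0,0,0],"dr":[0,0,0],"hand":-1}]'
python3 - <<'E'
from h import *
np.set_printoptions(precision=4,suppress=True)
c=cam('wrist'); im=bot.read_camera('wrist'); cv2.imwrite('pics/w6.png',im); np.savez('w6.npz',K=c[0],R=c[1],t=c[2])
p,M=tool();print(p,M,bot.get_obs()['contact_force'])
cv2.imwrite('pics/top2.png',bot.read_camera('top'));cv2.imwrite('pics/sc2.png',bot.read_camera('scene'))
for n in('wrist','top','scene'):
  cc=c if n=='wrist' else cam(n)
  for d in bot.cut_out(n,'port_frame')[:1]:
    m=d['pixels'].astype(np.uint8); k,_=cv2.findContours(m,0,2); k=max(k,key=cv2.contourArea)
    W=np.array([onz(cc,q[0],.158)[:2] for q in k],np.float32); r=cv2.minAreaRect(W*1000); print(n,round(d['score'],2),d['extent'],r)
  for t in('port','hook_mid','hook_tip','hook_latch','hanger_bar','hanger'): print(t,[(np.round(d['xy'],1),round(d['score'],2)) for d in bot.place_of(n,t)][:4])
E
```

```text
t: 7.13
eef_pos: [0.4661, 0.1098, 0.376]
tool_rot: [0.708, -0.706, -0.015, 0.018]
contact_force: [-0.1, 1.6, -2.9]
gripper_width: 0.128
t: 7.38
eef_pos: [0.4688, 0.0992, 0.3768]
tool_rot: [-0.707, 0.707, 0.011, -0.012]
contact_force: [0.3, -0.7, -2.3]
gripper_width: 0.131
[0.469  0.0991 0.3771] [[ 0.9995 -0.0012 -0.0328]
 [ 0.0328 -0.0009  0.9995]
 [-0.0013 -1.     -0.0009]] [ 0.1218 -0.4375 -2.5457]
wrist 0.97 [219.3, 225.1, 338.0, 310.0] ((585.953125, 52.641502380371094), (114.41983795166016, 39.706871032714844), 2.922337770462036)
port [(array([281.3, 271.6]), 0.92)]
hook_mid [(array([278. , 270.8]), 0.56)]
hook_tip [(array([275.6, 269.8]), 0.68)]
hook_latch [(array([278.6, 191.1]), 0.64)]
hanger_bar [(array([278.5, 217.6]), 0.8), (array([ 15.3, 140.6]), 0.68)]
hanger [(array([278.3, 192.4]), 0.92), (array([ 40.9, 136.2]), 0.9)]
top 0.55 [226.1, 170.2, 276.9, 218.6] ((595.7444458007812, 66.18061828613281), (129.6752166748047, 65.40045928955078), 3.5362112522125244)
port [(array([250.6, 201. ]), 0.7), (array([182.6, 240.3]), 0.7)]
hook_mid [(array([254.7, 192. ]), 0.82)]
hook_tip [(array([252.5, 192.1]), 0.84)]
hook_latch [(array([255.1, 187.2]), 0.88), (array([250.3, 197. ]), 0.17)]
hanger_bar [(array([403.7, 250.5]), 0.81), (array([383.7, 252.7]), 0.43)]
hanger [(array([398.4, 252.3]), 0.48), (array([378.1, 252.3]), 0.41)]
scene 0.69 [246.5, 175.2, 310.2, 206.6] ((591.553466796875, 95.47858428955078), (137.23544311523438, 150.58094787597656), 2.1155803203582764)
port [(array([275.5, 188.5]), 0.87), (array([214.2, 214.6]), 0.22)]
hook_mid [(array([284.6, 202.8]), 0.83)]
hook_tip [(array([278.4, 197.2]), 0.96)]
hook_latch [(array([284.1, 196.6]), 0.77)]
hanger_bar [(array([234.3, 152.7]), 0.91), (array([309.4, 315.9]), 0.91), (array([327.2, 330.4]), 0.63)]
hanger [(array([308.4, 331. ]), 0.78), (array([328.6, 354.1]), 0.65), (array([236.6, 182.8]), 0.6)]
```

View pics/w6.png

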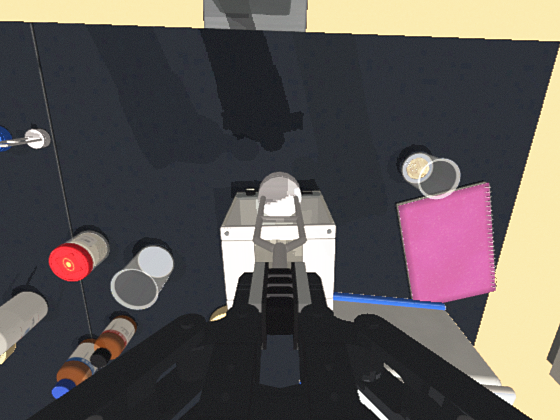

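The carried hanger at (279,190) is centred in the tool, and the cabinet's front edge corners are at (221,226) and (336,227). Next I fit the cabinet pose from corners and check it with overlays.

```bash
python3 - <<'E'
from h import *
from scipy.optimize import least_squares
np.set_printoptions(precision=4,suppress=True)
L=lambda f:(lambda z:(z['K'],z['R'],z['t']))(np.load(f))
w1,w6,s,t=L('w1.npz'),L('w6.npz'),cam('scene'),cam('top')
C={'fr':(-.066,-.07,.158),'fl':(-.066,.07,.158),'br':(.066,-.07,.158),'bl':(.066,.07,.158),'pfr':(-.048,-.03,.158),'pfl':(-.048,.03,.158)}
T=lambda k,o,f:[(n,(x/f+o[0],y/f+o[1])) for n,(x,y) in k.items()]
ob=[(w1,n,p) for n,p in T({'fr':(217,225),'fl':(338,222),'pfr':(253,237),'pfl':(305,235)},(0,0),1)]+[(w6,n,p) for n,p in T({'fr':(221,226.5),'fl':(336,226)},(0,0),1)]+\
 [(t,n,p) for n,p in T({'bl':(205,60),'br':(333,57),'fr':(337,180),'fl':(207,180)},(150,150),2.6)]+[(s,n,p) for n,p in T({'fl':(174,81),'bl':(255,60),'br':(320,98),'fr':(235,124)},(170,150),2.3)]
def W(q,n):
    X=np.array(C[n] if isinstance(n,str) else n); c,d=np.cos(q[2]),np.sin(q[2]); return np.array([q[0]+c*X[0]-d*X[1],q[1]+d*X[0]+c*X[1],X[2]])
f=lambda q,ob=ob:np.concatenate([(proj(c,W(q,n))-p)*(1 if c in(w1,w6) else 2.5) for c,n,p in ob])
w=ob
for nm,o in(('all',ob),('wrist',ob[:6]),('top',ob[6:10]),('scene',ob[10:])):
    r=least_squares(lambda q:f(q,o),[.59,.1,.03],loss='soft_l1'); print(nm,r.x[:2],np.degrees(r.x[2]),np.sqrt(np.mean(r.fun**2)))
    if nm=='all': q=r.x; print(f(q,ob).reshape(-1,2))
np.save('cab.npy',q)
ims=[]
for c,fn,(x0,y0,x1,y1) in((w1,'pics/w1.png',(210,215,345,325)),(s,'pics/a.png',(240,170,315,231))):
    k=6 if c is w1 else 8; im=cv2.imread(fn); I=cv2.resize(im[y0:y1,x0:x1],None,fx=k,fy=k,interpolation=2)
    D=I.copy()
    for n in list(C)+[(.037,-.03,.158),(.037,.03,.158)]: cv2.circle(D,tuple(int(v) for v in (proj(c,W(q,n))-[x0,y0])*k+k/2),4,(0,0,255),-1)
    for dz,col in((-.01,(255,0,0)),(0,(0,200,0)),(.01,(0,0,255))):
        for X in((.0115,0,.1205+dz),(.03,0,.136+dz)): cv2.circle(D,tuple(int(v) for v in (proj(c,W(q,X))-[x0,y0])*k+k/2),3,col,-1)
    ims.append(D)
a=ims[0][40:520,:]; b=ims[1]; print(a.shape,b.shape)
cv2.imwrite('pics/f1.png',a); cv2.imwrite('pics/f2.png',b)
p=W(q,(-.0195,0,.37)); print('descend',p,'seat',W(q,(.02,0,.11)))
E
```

```text
Traceback (most recent call last):
ValueError: The truth value of an array with more than one element is ambiguous. Use a.any() or a.all()
```

```bash
cat > fit.py <<'E'
from h import *
from scipy.optimize import least_squares
np.set_printoptions(precision=4,suppress=True)
L=lambda f:(lambda z:(z['K'],z['R'],z['t']))(np.load(f))
w1,w6,s,t=L('w1.npz'),L('w6.npz'),cam('scene'),cam('top')
C={'fr':(-.066,-.07,.158),'fl':(-.066,.07,.158),'br':(.066,-.07,.158),'bl':(.066,.07,.158),'pfr':(-.048,-.03,.158),'pfl':(-.048,.03,.158)}
T=lambda k,o,f:[(n,(x/f+o[0],y/f+o[1])) for n,(x,y) in k.items()]
ob=[(w1,n,p,1) for n,p in T({'fr':(217,225),'fl':(338,222),'pfr':(253,237),'pfl':(305,235)},(0,0),1)]+[(w6,n,p,1) for n,p in T({'fr':(221,226.5),'fl':(336,226)},(0,0),1)]+\
 [(t,n,p,2.5) for n,p in T({'bl':(205,60),'br':(333,57),'fr':(337,180),'fl':(207,180)},(150,150),2.6)]+[(s,n,p,2.5) for n,p in T({'fl':(174,81),'bl':(255,60),'br':(320,98),'fr':(235,124)},(170,150),2.3)]
def W(q,n):
    X=np.array(C[n] if isinstance(n,str) else n); c,d=np.cos(q[2]),np.sin(q[2]); return np.array([q[0]+c*X[0]-d*X[1],q[1]+d*X[0]+c*X[1],X[2]])
f=lambda q,o:np.concatenate([(proj(c,W(q,n))-p)*k for c,n,p,k in o])
if __name__=='__main__':
  for nm,o in(('all',ob),('wrist',ob[:6]),('top',ob[6:10]),('scene',ob[10:])):
    r=least_squares(lambda q:f(q,o),[.59,.1,.03],loss='soft_l1'); print(nm,r.x[:2],np.degrees(r.x[2]),np.sqrt(np.mean(f(r.x,o)**2)))
    if nm=='all': q=r.x; print(f(q,ob).reshape(-1,2).round(1).tolist())
  np.save('cab.npy',q)
  for c,fn,(x0,y0,x1,y1),k,out in((w1,'pics/w1.png',(213,220,343,318),6,'f1'),(s,'pics/a.png',(242,170,314,231),9,'f2')):
    im=cv2.imread(fn); D=cv2.resize(im[y0:y1,x0:x1],None,fx=k,fy=k,interpolation=2)
    pt=lambda X:tuple(int(v) for v in (proj(c,W(q,X))-[x0,y0])*k+k/2)
    for n in list(C)+[(.037,-.03,.158),(.037,.03,.158)]: cv2.circle(D,pt(n),4,(0,0,255),-1)
    for dz,col in((-.01,(255,0,0)),(0,(0,200,0)),(.01,(0,0,255))):
        for X in((.0115,0,.1205+dz),(.03,0,.136+dz)): cv2.circle(D,pt(X),3,col,-1)
    cv2.imwrite(f'pics/{out}.png',D)
  print('descend',W(q,(-.0195,0,.37)),'seat',W(q,(.02,0,.11)))
E
python3 fit.py
```

```text
all [0.5939 0.1016] 2.2486609707587957 2.6381809398853653
[[-2.2, -0.6], [-0.4, -2.9], [-2.1, 0.4], [-2.3, 0.2], [-1.7, -0.6], [-0.3, -0.7], [-0.3, -0.8], [-0.0, -0.3], [-1.7, -3.8], [-2.1, -1.3], [-3.4, -1.4], [3.3, -5.3], [-0.8, -4.3], [-8.5, -0.7]]
wrist [0.5947 0.1032] 1.9820364021828347 0.9002345914573016
top [0.5928 0.1004] 2.674797619938076 1.2180899381778905
scene [0.595  0.0981] 5.651640581237854 3.014053783138099
descend [0.5744 0.1008 0.37  ] seat [0.6139 0.1024 0.11  ]
```

View pics/f1.png

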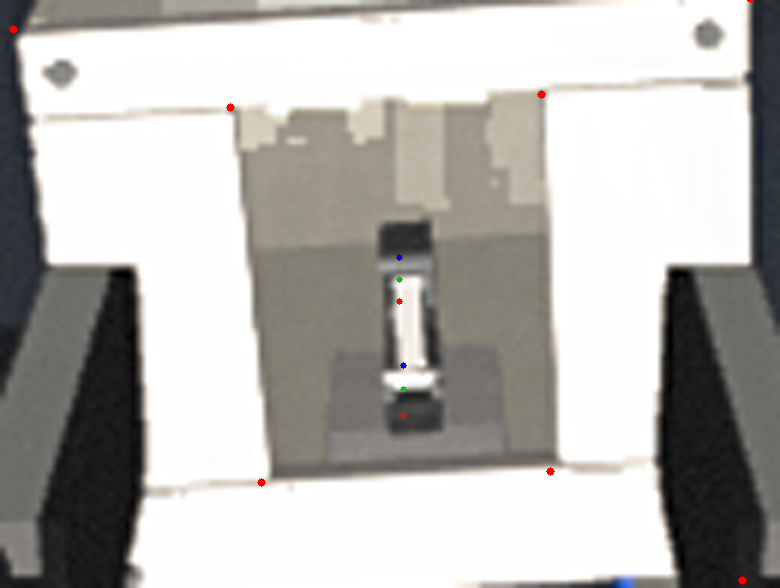

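View pics/f2.png

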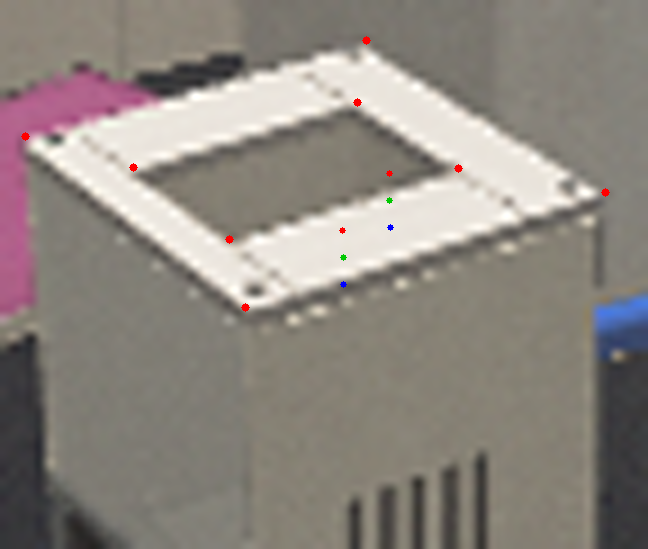

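The overlay fits the frame to about 1 px. The hook shows in w1 with its tip top at crop y≈264, between the −10 mm (257) and mid (279) marks, so it sits about 5–7 mm below mid height. In y it lies about 1 mm left of the fit. Next I check the hanger's offset in the tool.

```bash
python3 - <<'E'
from fit import *
p=bot.camera_params('wrist'); H=np.linalg.inv(np.array(p['hand_eye'])); c=(np.array(p['K']),H[:3,:3],H[:3,3])
for n,X in(('under',(0,.1607,0)),('bar',(0,.0847,0)),('grip',(0,-.019,0)),('canL',(-.02,.1607,-.0)),('canside',(0,.139,.02))): print(n,proj(c,X))
q=[.5943,.1031,np.radians(2.2)]; np.save('cab.npy',q)
for X in((-.0195,0,.372),(-.0195,0,.2177),(.0195,0,.2177)): print(W(q,X),rel(W(q,X)))
E
```

```text
under [278.9542 190.8501]
bar [278.8662 218.131 ]
grip [278.6045 299.2385]
canL [278.9468 170.5598]
canside [300.9508 197.2765]
[0.5748 0.1024 0.372 ] [ 0.1058  0.0058 -0.0022]
[0.5748 0.1024 0.2177] [ 0.1058  0.1601 -0.0022]
[0.6138 0.1038 0.2177] [ 0.1448  0.1601 -0.0021]
```

```bash
python3 -m crank '[{"linear":[0.03,0,0],"dr":[0,0,0],"hand":-1},{"linear":[0.065,0,0],"dr":[0,0,0],"hand":-1},{"linear":[0.095,0,-0.002],"dr":[0,0,0],"hand":-1},{"linear":[0.106,0,-0.002],"dr":[0,0,0],"hand":-1},{"linear":[0.106,0,-0.002],"dr":[0,0,0],"hand":-1},{"linear":[0.106,0,-0.002],"dr":[0,0,0],"hand":-1},{"linear":[0.106,0,-0.002],"dr":[0,0,0],"hand":-1}]'
python3 - <<'E'
from fit import *
q=np.load('cab.npy'); o=tool();print(o,bot.get_obs()['contact_force'])
c=cam('wrist'); im=bot.read_camera('wrist'); cv2.imwrite('pics/w7.png',im)
k=5;x0,y0,x1,y1=205,110,345,230
D=cv2.resize(im[y0:y1,x0:x1],None,fx=k,fy=k,interpolation=2)
for X in list(C)+[(.0115,0,.1145),(.03,0,.13),(.009,-.006,.1145),(.009,.006,.1145)]: cv2.circle(D,tuple(int(v) for v in (proj(c,W(q,X))-[x0,y0])*k+k/2),3,(0,0,255),-1)
cv2.imwrite('pics/f3.png',D)
print(rel(W(q,(-.0195,0,.2177))))
E
```

```text
t: 9.17
eef_pos: [0.574, 0.1026, 0.3777]
tool_rot: [0.707, -0.707, -0.012, 0.013]
contact_force: [0.1, 0.8, -2.5]
gripper_width: 0.133
(array([0.574 , 0.1026, 0.3777]), array([[ 0.9994, -0.0011, -0.0357],
       [ 0.0357,  0.0001,  0.9994],
       [-0.0011, -1.    ,  0.0001]])) [ 0.0519  0.7708 -2.4814]
[ 0.001   0.1602 -0.0004]
```

View pics/f3.png

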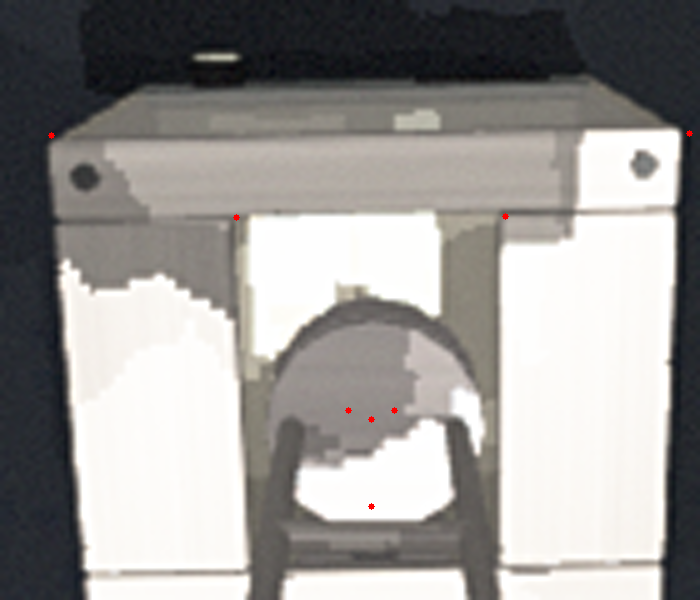

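The frame's front edge and port edges agree with the fit to about 1 mm, and the can (375,390) sits centred over the port. Descending now in front of the hook.

```bash
python3 -m crank '[{"linear":[0.001,0.02,0],"dr":[0,0,0],"hand":-1},{"linear":[0.001,0.045,0],"dr":[0,0,0],"hand":-1},{"linear":[0.001,0.07,0],"dr":[0,0,0],"hand":-1},{"linear":[0.001,0.09,0],"dr":[0,0,0],"hand":-1},{"linear":[0.001,0.11,0],"dr":[0,0,0],"hand":-1},{"linear":[0.001,0.13,0],"dr":[0,0,0],"hand":-1},{"linear":[0.001,0.15,0],"dr":[0,0,0],"hand":-1},{"linear":[0.001,0.160,0],"dr":[0,0,0],"hand":-1},{"linear":[0.001,0.160,0],"dr":[0,0,0],"hand":-1},{"linear":[0.001,0.160,0],"dr":[0,0,0],"hand":-1}]'
python3 -m crank '[{"linear":[0,0,0],"dr":[0,0,0],"hand":-1},{"linear":[0,0,0],"dr":[0,0,0],"hand":-1}]'
python3 -c "
from fit import *
q=np.load('cab.npy');print(tool(),rel(W(q,(.0195,0,.2177))),bot.get_obs()['contact_force'])"
```

```text
t: 10.05
eef_pos: [0.5757, 0.1028, 0.2184]
tool_rot: [0.707, -0.707, -0.013, 0.013]
contact_force: [-0.2, -0.2, -3.0]
gripper_width: 0.127
t: 10.22
eef_pos: [0.5768, 0.1028, 0.2194]
tool_rot: [0.707, -0.707, -0.013, 0.012]
contact_force: [-0.2, 0.4, -3.6]
gripper_width: 0.129
(array([0.5768, 0.1028, 0.2194]), array([[ 0.9994,  0.0026, -0.0355],
       [ 0.0355,  0.001 ,  0.9994],
       [ 0.0026, -1.    ,  0.0009]])) [ 0.037   0.0018 -0.0003] [-0.2423  0.4192 -3.5596]
```

```bash
python3 -m crank '[{"linear":[0.006,0.001,0],"dr":[0,0,0],"hand":-1},{"linear":[0.012,0.001,0],"dr":[0,0,0],"hand":-1},{"linear":[0.018,0.001,0],"dr":[0,0,0],"hand":-1},{"linear":[0.024,0.001,0],"dr":[0,0,0],"hand":-1},{"linear":[0.030,0.001,0],"dr":[0,0,0],"hand":-1},{"linear":[0.035,0.001,0],"dr":[0,0,0],"hand":-1},{"linear":[0.0375,0.001,0],"dr":[0,0,0],"hand":-1},{"linear":[0.0375,0.001,0],"dr":[0,0,0],"hand":-1},{"linear":[0.0375,0.001,0],"dr":[0,0,0],"hand":-1}]'
python3 - <<'E'
from fit import *
q=np.load('cab.npy');print(tool()[0],rel(W(q,(.0195,0,.2177))),bot.get_obs()['contact_force'])
c=cam('wrist'); im=bot.read_camera('wrist'); cv2.imwrite('pics/w8.png',cv2.resize(im[130:330,190:370],None,fx=3,fy=3,interpolation=2))
print([(np.round(d['xy'],1),round(d['score'],2)) for n in('hook_tip','hook_latch','hanger_bar') for d in bot.place_of('wrist',n)[:2]])
for dz in(-.01,-.005,0): print(proj(c,W(q,(.0115,0,.1205+dz))),proj(c,W(q,(.03,0,.136+dz))))
E
```

```text
t: 10.97
eef_pos: [0.6134, 0.1039, 0.2166]
tool_rot: [-0.707, 0.707, 0.012, -0.013]
contact_force: [-0.4, -0.7, -3.2]
gripper_width: 0.128
[0.6134 0.1039 0.2166] [ 0.0004 -0.0011 -0.    ] [-0.4424 -0.7005 -3.1656]
[(array([278.9, 232.7]), 0.98), (array([276.6, 216.4]), 0.88)]
[278.8421 200.089 ] [278.8982 228.7144]
[278.8336 201.9603] [278.8906 231.1994]
[278.8249 203.9022] [278.8826 233.7817]
```

View pics/w8.png

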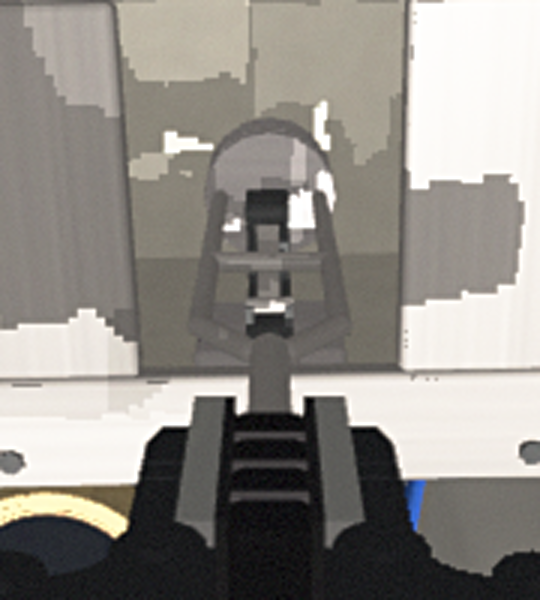

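The hook is centred between the wires, the tip is in front at crop (268,205) and the latch is behind the bar, with nothing touched. I'll lower in small steps and watch the force.

```bash
python3 -m crank '[{"linear":[0,0.001,0],"dr":[0,0,0],"hand":-1},{"linear":[0,0.002,0],"dr":[0,0,0],"hand":-1},{"linear":[0,0.003,0],"dr":[0,0,0],"hand":-1},{"linear":[0,0.003,0],"dr":[0,0,0],"hand":-1}]'
python3 -m crank '[{"linear":[0,0.001,0],"dr":[0,0,0],"hand":-1},{"linear":[0,0.002,0],"dr":[0,0,0],"hand":-1},{"linear":[0,0.002,0],"dr":[0,0,0],"hand":-1}]'
```

```text
t: 11.5
eef_pos: [0.6132, 0.104, 0.2135]
tool_rot: [-0.707, 0.707, 0.012, -0.013]
contact_force: [0.5, 0.6, -3.4]
gripper_width: 0.131
t: 11.75
eef_pos: [0.6133, 0.1039, 0.2115]
tool_rot: [-0.707, 0.707, 0.012, -0.013]
contact_force: [-0.1, 0.7, -2.5]
gripper_width: 0.134
```

```bash
python3 -m crank '[{"linear":[0,0.001,0],"dr":[0,0,0],"hand":-1},{"linear":[0,0.002,0],"dr":[0,0,0],"hand":-1},{"linear":[0,0.002,0],"dr":[0,0,0],"hand":-1}]'
```

```text
t: 12.0
eef_pos: [0.6133, 0.1039, 0.2096]
tool_rot: [-0.707, 0.707, 0.012, -0.013]
contact_force: [0.1, -0.3, -3.7]
gripper_width: 0.13
```

```bash
python3 -m crank '[{"linear":[0,0.001,0],"dr":[0,0,0],"hand":-1},{"linear":[0,0.002,0],"dr":[0,0,0],"hand":-1},{"linear":[0,0.002,0],"dr":[0,0,0],"hand":-1}]' | grep -E "eef|force"

```

```text
eef_pos: [0.6133, 0.104, 0.2075]
contact_force: [0.8, 0.2, -1.7]
```

```bash
python3 -m crank '[{"linear":[0,0.001,0],"dr":[0,0,0],"hand":-1},{"linear":[0,0.0015,0],"dr":[0,0,0],"hand":-1},{"linear":[0,0.0015,0],"dr":[0,0,0],"hand":-1}]' | grep -E "eef|force"

```

```text
eef_pos: [0.6133, 0.104, 0.2063]
contact_force: [-0.5, 0.1, -0.9]
```

Latch contact at bar z ≈ 0.123, which puts the seat at about 0.104. Continuing.

```bash
python3 -m crank '[{"linear":[0,0.001,0],"dr":[0,0,0],"hand":-1},{"linear":[0,0.0015,0],"dr":[0,0,0],"hand":-1},{"linear":[0,0.0015,0],"dr":[0,0,0],"hand":-1}]' | grep -E "eef|force"

```

```text
eef_pos: [0.6134, 0.104, 0.2051]
contact_force: [-1.9, -0.5, 1.6]
```

```bash
python3 -m crank '[{"linear":[0,0.001,0],"dr":[0,0,0],"hand":-1},{"linear":[0,0.0015,0],"dr":[0,0,0],"hand":-1},{"linear":[0,0.0015,0],"dr":[0,0,0],"hand":-1}]' | grep -E "eef|force"

```

```text
eef_pos: [0.6133, 0.104, 0.2034]
contact_force: [-1.4, -0.4, 2.4]
```

```bash
python3 -m crank '[{"linear":[0,0.001,0],"dr":[0,0,0],"hand":-1},{"linear":[0,0.0015,0],"dr":[0,0,0],"hand":-1},{"linear":[0,0.0015,0],"dr":[0,0,0],"hand":-1}]' | grep -E "eef|force"

```

```text
eef_pos: [0.6132, 0.104, 0.2015]
contact_force: [-2.5, -0.2, 2.6]
```

```bash
python3 -m crank '[{"linear":[0,0.001,0],"dr":[0,0,0],"hand":-1},{"linear":[0,0.0015,0],"dr":[0,0,0],"hand":-1},{"linear":[0,0.0015,0],"dr":[0,0,0],"hand":-1}]' | grep -E "eef|force"

```

```text
eef_pos: [0.6132, 0.1039, 0.2]
contact_force: [-2.6, -0.7, 1.9]
```

```bash
python3 -m crank '[{"linear":[0,0.001,0],"dr":[0,0,0],"hand":-1},{"linear":[0,0.0015,0],"dr":[0,0,0],"hand":-1},{"linear":[0,0.0015,0],"dr":[0,0,0],"hand":-1}]' | grep -E "eef|force"

```

```text
eef_pos: [0.6132, 0.1039, 0.1985]
contact_force: [-2.8, 0.4, 2.0]
```

```bash
python3 -m crank '[{"linear":[0,0.001,0],"dr":[0,0,0],"hand":-1},{"linear":[0,0.0015,0],"dr":[0,0,0],"hand":-1},{"linear":[0,0.0015,0],"dr":[0,0,0],"hand":-1}]' | grep -E "eef|force"

```

```text
eef_pos: [0.6133, 0.1039, 0.1971]
contact_force: [-3.6, -0.4, 1.3]
```

```bash
python3 -m crank '[{"linear":[0,0.001,0],"dr":[0,0,0],"hand":-1},{"linear":[0,0.0015,0],"dr":[0,0,0],"hand":-1},{"linear":[0,0.0015,0],"dr":[0,0,0],"hand":-1}]' | grep -E "eef|force"

```

```text
eef_pos: [0.613, 0.1039, 0.1954]
contact_force: [-2.6, -0.3, 0.6]
```

```bash
python3 -m crank '[{"linear":[0,0.001,0],"dr":[0,0,0],"hand":-1},{"linear":[0,0.0015,0],"dr":[0,0,0],"hand":-1},{"linear":[0,0.0015,0],"dr":[0,0,0],"hand":-1}]' | grep -E "eef|force"

```

```text
eef_pos: [0.614, 0.1039, 0.1939]
contact_force: [-0.0, 0.6, -2.1]
```

```bash
python3 -m crank '[{"linear":[0,0.001,0],"dr":[0,0,0],"hand":-1},{"linear":[0,0.0015,0],"dr":[0,0,0],"hand":-1},{"linear":[0,0.0015,0],"dr":[0,0,0],"hand":-1}]' | grep -E "eef|force"

```

```text
eef_pos: [0.6139, 0.104, 0.1928]
contact_force: [0.0, 0.4, -3.3]
```

The latch has snapped shut (force back at the baseline). I'll lower a little until the arm is felt.

```bash
python3 -m crank '[{"linear":[0,0.001,0],"dr":[0,0,0],"hand":-1},{"linear":[0,0.0015,0],"dr":[0,0,0],"hand":-1},{"linear":[0,0.0015,0],"dr":[0,0,0],"hand":-1}]' | grep -E "eef|force"

```

```text
eef_pos: [0.6135, 0.1039, 0.1912]
contact_force: [0.8, -0.7, -1.5]
```

```bash
python3 -m crank '[{"linear":[0,0.001,0],"dr":[0,0,0],"hand":-1},{"linear":[0,0.0015,0],"dr":[0,0,0],"hand":-1},{"linear":[0,0.0015,0],"dr":[0,0,0],"hand":-1}]' | grep -E "eef|force"

```

```text
eef_pos: [0.6134, 0.104, 0.1897]
contact_force: [-0.6, -1.1, -2.8]
```

```bash
python3 -m crank '[{"linear":[0,-0.001,0],"dr":[0,0,0],"hand":-1},{"linear":[0,-0.002,0],"dr":[0,0,0],"hand":-1},{"linear":[0,-0.003,0],"dr":[0,0,0],"hand":-1},{"linear":[0,-0.003,0],"dr":[0,0,0],"hand":-1}]' | grep -E "eef|force"

```

```text
eef_pos: [0.6136, 0.104, 0.1932]
contact_force: [0.3, -0.7, -1.7]
```

```bash
python3 -m crank '[{"linear":[0,-0.001,0],"dr":[0,0,0],"hand":-1},{"linear":[0,-0.0015,0],"dr":[0,0,0],"hand":-1},{"linear":[0,-0.0015,0],"dr":[0,0,0],"hand":-1}]' | grep -E "eef|force"

```

```text
eef_pos: [0.6135, 0.104, 0.1945]
contact_force: [0.2, -0.1, -1.9]
```

```bash
python3 -m crank '[{"linear":[0,-0.001,0],"dr":[0,0,0],"hand":-1},{"linear":[0,-0.001,0],"dr":[0,0,0],"hand":-1},{"linear":[0,-0.001,0],"dr":[0,0,0],"hand":-1}]' | grep -E "eef|force"

```

```text
eef_pos: [0.6135, 0.1039, 0.1953]
contact_force: [-1.5, -0.1, -3.5]
```

```bash
python3 -m crank '[{"linear":[0,-0.0005,0],"dr":[0,0,0],"hand":-1},{"linear":[0,-0.001,0],"dr":[0,0,0],"hand":-1},{"linear":[0,-0.001,0],"dr":[0,0,0],"hand":-1}]' | grep -E "eef|force"

```

```text
eef_pos: [0.6133, 0.1039, 0.1961]
contact_force: [0.9, 0.1, -5.1]
```

```bash
python3 -m crank '[{"linear":[0,-0.0005,0],"dr":[0,0,0],"hand":-1},{"linear":[0,-0.001,0],"dr":[0,0,0],"hand":-1},{"linear":[0,-0.001,0],"dr":[0,0,0],"hand":-1}]' | grep -E "eef|force"

```

```text
eef_pos: [0.6132, 0.104, 0.1969]
contact_force: [0.9, 0.2, -8.3]
```

The tug meets about 5 N of resistance, so it's caught. I'll add a little and hold.

```bash
python3 -m crank '[{"linear":[0,-0.0005,0],"dr":[0,0,0],"hand":-1},{"linear":[0,-0.0005,0],"dr":[0,0,0],"hand":-1},{"linear":[0,-0.0005,0],"dr":[0,0,0],"hand":-1},{"linear":[0,-0.0005,0],"dr":[0,0,0],"hand":-1},{"linear":[0,-0.0005,0],"dr":[0,0,0],"hand":-1}]' | grep -E "eef|force"

```

```text
eef_pos: [0.6132, 0.1039, 0.1975]
contact_force: [0.3, 0.5, -9.6]
```

```bash
python3 -m crank '[{"linear":[0,0.001,0],"dr":[0,0,0],"hand":-1},{"linear":[0,0.003,0],"dr":[0,0,0],"hand":-1},{"linear":[0,0.005,0],"dr":[0,0,0],"hand":-1},{"linear":[0,0.007,0],"dr":[0,0,0],"hand":-1},{"linear":[0,0.008,0],"dr":[0,0,0],"hand":-1},{"linear":[0,0.008,0],"dr":[0,0,0],"hand":-1}]' | grep -E "eef|force"

```

```text
eef_pos: [0.6134, 0.1039, 0.1898]
contact_force: [0.2, -0.6, -4.0]
```

```bash
python3 -m crank '[{"linear":[0,0.001,0],"dr":[0,0,0],"hand":-1},{"linear":[0,0.001,0],"dr":[0,0,0],"hand":-1},{"linear":[0,0.001,0],"dr":[0,0,0],"hand":-1}]' | grep -E "eef|force"

```

```text
eef_pos: [0.6136, 0.104, 0.1891]
contact_force: [0.3, -0.6, -2.1]
```

```bash
python3 -m crank '[{"linear":[0,0.001,0],"dr":[0,0,0],"hand":-1},{"linear":[0,0.001,0],"dr":[0,0,0],"hand":-1},{"linear":[0,0.001,0],"dr":[0,0,0],"hand":-1}]' | grep -E "eef|force"

```

```text
eef_pos: [0.6137, 0.104, 0.1882]
contact_force: [-1.5, 0.1, 0.4]
```

```bash
python3 -m crank '[{"linear":[0,0.001,0],"dr":[0,0,0],"hand":-1},{"linear":[0,0.001,0],"dr":[0,0,0],"hand":-1},{"linear":[0,0.001,0],"dr":[0,0,0],"hand":-1}]' | grep -E "eef|force"

```

```text
eef_pos: [0.6138, 0.104, 0.1873]
contact_force: [-1.1, 0.4, 3.3]
```

Seated: arm contact at TCP z ≈ 0.189. I'll ease off by 1 mm so the hook carries roughly the weight, then open gently.

```bash
python3 -m crank '[{"linear":[0,-0.0005,0],"dr":[0,0,0],"hand":-1},{"linear":[0,-0.001,0],"dr":[0,0,0],"hand":-1},{"linear":[0,-0.001,0],"dr":[0,0,0],"hand":-0.8},{"linear":[0,-0.001,0],"dr":[0,0,0],"hand":-0.6},{"linear":[0,-0.001,0],"dr":[0,0,0],"hand":-0.4},{"linear":[0,-0.001,0],"dr":[0,0,0],"hand":-0.2},{"linear":[0,-0.001,0],"dr":[0,0,0],"hand":-0.1},{"linear":[0,-0.001,0],"dr":[0,0,0],"hand":-0.1},{"linear":[0,-0.001,0],"dr":[0,0,0],"hand":-0.1}]'
python3 - <<'E'
from h import *
im=bot.read_camera('wrist'); cv2.imwrite('pics/w9.png',cv2.resize(im[130:330,190:370],None,fx=3,fy=3,interpolation=2))
E
```

```text
t: 19.0
eef_pos: [0.6134, 0.1039, 0.1877]
tool_rot: [-0.707, 0.707, 0.012, -0.013]
contact_force: [-0.2, -0.5, 0.4]
gripper_width: 0.448
```

View pics/w9.png

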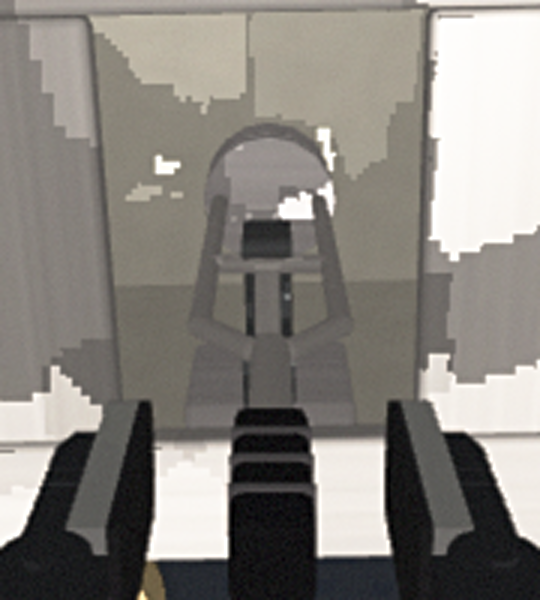

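The gripper is clear on both sides. The hanger hangs upright with the bar at (268,262), the latch in front of the shank and the tip at (268,240). I'll retreat straight up and let it settle.

```bash
python3 -m crank '[{"linear":[0,-0.01,0],"dr":[0,0,0],"hand":-0.1},{"linear":[0,-0.025,0],"dr":[0,0,0],"hand":-0.1},{"linear":[0,-0.05,0],"dr":[0,0,0],"hand":-0.1},{"linear":[0,-0.08,0],"dr":[0,0,0],"hand":-0.1},{"linear":[0,-0.11,0],"dr":[0,0,0],"hand":-0.1},{"linear":[0,-0.14,0],"dr":[0,0,0],"hand":-0.1},{"linear":[0,-0.14,0],"dr":[0,0,0],"hand":-0.1},{"linear":[0,-0.14,0],"dr":[0,0,0],"hand":-0.1},{"linear":[0,-0.14,0],"dr":[0,0,0],"hand":-0.1},{"linear":[0,-0.14,0],"dr":[0,0,0],"hand":-0.1}]'
for i in 1 2; do python3 -m crank '[{"linear":[0,0,0],"dr":[0,0,0],"hand":-0.1},{"linear":[0,0,0],"dr":[0,0,0],"hand":-0.1},{"linear":[0,0,0],"dr":[0,0,0],"hand":-0.1},{"linear":[0,0,0],"dr":[0,0,0],"hand":-0.1},{"linear":[0,0,0],"dr":[0,0,0],"hand":-0.1},{"linear":[0,0,0],"dr":[0,0,0],"hand":-0.1},{"linear":[0,0,0],"dr":[0,0,0],"hand":-0.1},{"linear":[0,0,0],"dr":[0,0,0],"hand":-0.1},{"linear":[0,0,0],"dr":[0,0,0],"hand":-0.1},{"linear":[0,0,0],"dr":[0,0,0],"hand":-0.1}]' >/dev/null; done
python3 - <<'E'
from h import *
np.set_printoptions(precision=4,suppress=True)
c=cam('wrist'); i1=bot.read_camera('wrist')
for _ in range(3): i2=bot.read_camera('wrist')
print('motion',cv2.absdiff(i1,i2)[100:330,200:360].mean(),cv2.absdiff(i1,i2)[0:80,200:360].mean())
g=[d['xy'] for d in bot.place_of('wrist','hanger_grip')];s=bot.read_camera('scene'); gs=[d['xy'] for d in bot.place_of('scene','hanger_grip')]
print(tool()[0],g,gs)
print([onz(c,x,.205) for x in g[:2]],'expected scene px',proj(cam('scene'),[.6138,.104,.2055]))
E
```

```text
t: 19.88
eef_pos: [0.6127, 0.1039, 0.3267]
tool_rot: [-0.707, 0.707, 0.012, -0.013]
contact_force: [-0.2, -0.5, -0.1]
gripper_width: 0.447
motion 1.7291394927536232 2.880625
[0.6135 0.1039 0.3278] [[281.0, 204.0]] [[330.8, 287.9], [306.6, 291.1], [282.8, 171.4]]
[array([0.6145, 0.1058, 0.205 ])] expected scene px [281.1854 170.7893]
```

The grip's position agrees in both views to within 2 mm of where it was released, and the hanger is at rest. Handing in.

```bash
python3 -c "
from station import bot
print(bot.hand_in(), bot.get_obs()['t'])"
```

```text
the job is handed in; nothing more can be done
the job is handed in; nothing more can be done
```

The larger silver hanger now hangs on the weighing hook with the latch closed above its bar, and I handed the job in after about 22 s of the 72 s allowed. `hand_in` reports no verdict, so I don't know the official result.

- **Approach:** I lowered it through the port in front of the hook, moved the eye over the tip, and pressed down in steps of 1.5 to 2 mm.
- **Catch:** The latch took a peak of about 6 N and snapped shut with the bar at z ≈ 0.108 m. The hook's arm was felt at bar z ≈ 0.104 m, so the hook sits about 6 mm below mid height.
- **Tug:** It met about 5 to 6.5 N upward and was held for about 0.4 s. The free travel before the latch held was about 6 mm.
- **Load on the hook:** The highest load I measured was about 6 N down and 6.5 N up, against limits of 16 N and 12 N. Both were read at the ends of moves, not continuously.
- **Last checks:** After release the hanger stood upright between the open jaws, and with the arm withdrawn it was at rest. Its grip was within 2 mm of where I let go, in two camera views.
- **Not confirmed or in disagreement:**
  - I didn't look at the final latch angle again after the arm withdrew.
  - I didn't re-measure the glassware, though no move went near it.
  - The scene camera's fit of the cabinet's angle (5.7°) disagreed with the wrist and top views (2 to 2.7°). I used about 2.2°.

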